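Square up a pile of culture dishes in the corner stop and hold it

TASK

Stack the loose square culture dish squarely on top of the two-dish pile that stands loosely in front of the blue corner stop, and let go of it. Then take the aligning square by its orange handle, close its legs over the pile's free corner and press, firmly but without force that would crack a dish, until all three dishes lie flush against both walls of the stop and both legs of the square lie flush against the pile. Finish while holding it there, the square upright in the gripper, down at bench level and still pressing; leave the other things on the bench where they are.

Things in the scene. Friction and masses are not known exactly. Their poses are not given: they have to be found in the camera images.
- corner_stop: Blue fixed corner stop: two upright walls 44 mm high, 8 thick, inner faces 90 long, at a right angle, open towards the robot; 4 mm high foot flanges behind them, no floor plate. Origin: inner corner of the inner faces, at the work surface; x is level, bisects the corner and points into it; the faces run along (-1,+1) and (-1,-1) in x, y. A dish fully home has its centre at x = -42.4 mm, y = 0.
- dish_a: Lowest of the pile: a square culture dish, taped shut, 60 x 60 x 18 high (mm), about 60 g, cream lid over a red-brown base. Origin: centre of its underside; x and y along its sides, z up. It stands on the work surface, roughly square to the walls of the corner stop and about 20 to 40 mm clear of both of them.
- dish_b: Second of the pile, lying on dish_a a little askew: a square culture dish, taped shut, 60 x 60 x 18 high (mm), about 60 g, cream lid over a red-brown base. Origin: centre of its underside; x and y along its sides, z up.
- dish_c: The loose one, lying alone on the work surface to the left or right: a square culture dish, taped shut, 60 x 60 x 18 high (mm), about 60 g, cream lid over a red-brown base. Origin: centre of its underside; x and y along its sides, z up.
- square: Aligning square, 300 g, upright on the bench: two dark steel legs at a right angle, 50 mm high, 8 thick, inner faces 50 long; outside the corner an upright orange handle, 24 x 24, 75 high. Origin: underside, below the handle's centre; x bisects the legs, from the handle to where they open (reach x = 69, y = +-41 mm).
- square_corner (a point): The inner corner where the inner faces of the square's legs meet, at its underside: 34 mm ahead (+x) of the square's origin. With the square closed on the home pile it lies at x = -84.9 mm, y = 0 in the corner stop's frame, the square's x along the stop's x.
- amber_bottle: Brown bottle with a black cap, 60 mm across, 130 mm high, beyond the corner stop. A bystander to leave alone. Origin: centre of its underside.
- dark_bottle: Brown bottle with a red cap, 54 mm across, 110 mm high, beyond the corner stop. A bystander to leave alone. Origin: centre of its underside.
- jar: Empty glass jar, 64 mm across, 100 mm high, beyond the corner stop. A bystander to leave alone. Origin: centre of its underside.
- round_dish: Small round culture dish, 56 mm across, 18 mm high, near the robot. A bystander to leave alone. Origin: centre of its underside.
- round_dish2: Round culture dish, 90 mm across, 18 mm high, on the left. A bystander to leave alone. Origin: centre of its underside.
- match_box: Small yellow box, 55 x 36 x 15 mm, on the right. A bystander to leave alone. Origin: centre of its underside.
- cup: White mug, 72 mm across, 85 mm high, on the right. A bystander to leave alone. Origin: centre of its underside.

How it is judged (in metres and radians):
On the way:
1. the loose dish rests on top of the pile, let go, within 10 mm and 0.17 rad of the dish below (horizontal distance between dish_c and dish_b below 0.01 m and height (world z) of dish_c between 0.033 and 0.039 m and angle between dish_c's own z axis and vertical below 0.06 rad and (angle between the x axis of dish_c and the x axis of dish_b, either way round below 0.17 rad or angle between the x axis of dish_c and the x axis of dish_b, either way round above 1.4 rad) and contact force between the fingers and dish_c below 0.1 N and linear speed of dish_c below 0.02 m/s), for 0.2 s.
At the end, for the whole second after the job is handed in: The three dishes are stacked, level, at rest, within about 3 mm and 0.05 rad of home in the corner; the square is gripped, upright, in line within 0.06 rad, under 15 mm above the bench, its inner corner within about 4 mm of the pile's, pressing the pile, and the pile the stop, with over 1 N (x of each of dish_a, dish_b, dish_c in the frame of corner_stop above -0.046 m and y of dish_a in the frame of corner_stop between -0.003 and 0.003 m and angle between the x axis of dish_a and the x axis of corner_stop, either way round between 0.7354 and 0.8354 rad and height (world z) of dish_a between -0.003 and 0.003 m and angle between each of dish_a, dish_b, dish_c's own z axis and vertical below 0.06 rad and y of dish_b in the frame of corner_stop between -0.003 and 0.003 m and angle between the x axis of dish_b and the x axis of corner_stop, either way round between 0.7354 and 0.8354 rad and height (world z) of dish_b between 0.015 and 0.021 m and y of dish_c in the frame of corner_stop between -0.003 and 0.003 m and angle between the x axis of dish_c and the x axis of corner_stop, either way round between 0.7354 and 0.8354 rad and height (world z) of dish_c between 0.033 and 0.039 m and x of square_corner in the frame of corner_stop above -0.0895 m and y of square_corner in the frame of corner_stop between -0.004 and 0.004 m and angle between the x axis of square and the x axis of corner_stop, either way round below 0.06 rad and angle between square's own z axis and vertical below 0.08 rad and height (world z) of square between -0.003 and 0.015 m and contact force between the fingers and square above 3 N and (contact force between square and dish_a above 1 N or contact force between square and dish_b above 1 N or contact force between square and dish_c above 1 N) and contact force between any of dish_a, dish_b, dish_c and corner_stop above 1 N and linear speed of each of dish_a, dish_b, dish_c below 0.02 m/s); the arm keeps its last pose, push and grip.
It fails at once if a bystander is moved more than 30 mm (distance of any of amber_bottle, dark_bottle, jar, round_dish, round_dish2, match_box, cup from where it was at the start of the episode above 0.03 m).
It fails at once if a dish is pressed by the square with more than 60 N (contact force between square and dish_a above 60 N or contact force between square and dish_b above 60 N or contact force between square and dish_c above 60 N).
It also fails if it takes over 54 s, if anything falls off the work surface, if the arm or the gripper's body presses on something with over 40 N, if the wrist force passes 120 N, or if a joint passes its speed limit or range.

ROBOT

A 7-joint arm with a two-finger parallel gripper is mounted at the origin on the work surface. World frame = base frame: x ahead of the robot, y to its left, z up, the work surface at z = 0. Lengths are in mm, angles in degrees, forces in N, time in s.
With the tool pointing down it reaches from about 425 to 950 mm from the base axis. Payload 16.7 kg.
Tool frame: the origin (TCP) lies midway between the tips of the shut fingers; the grasp point (between the pads) lies 19 mm behind it (r.tcp_to_grasp is the distance from the TCP to the grasp point, in mm); z points along the fingers, y is the line along which they close (so a half turn about z gives the same grasp; the last joint's range is limited). The gripper opens to 94 mm and grips with 3 to 60 N. Pads are 16 mm wide; open, the fingers measure 119 mm over their backs; the gripper's body (75 mm by 177 mm) begins 78 mm behind the grasp point.
Start: joints at [68.44, 24.414, 4.234, 92.017, -1.954, 63.644, -3.845], TCP at [151.752, -657.682, 205.467] pointing down, gripper open.
Joint ranges: [-163.25, 163.25], [-28.42, 122.38], [-70.27, 78.77], [12.13, 141.07], [-58.53, 238.53], [9.26, 117.41], [-156.51, 156.51]. Speed limits (degrees/s): [108.29, 108.29, 136.94, 136.94, 172.46, 172.46, 172.46].

INTERFACE

Orientations are given as [roll, pitch, yaw] about the fixed x, y, z axes, in that order (R = Rz(yaw) Ry(pitch) Rx(roll)).
In Python, from cell import r gives the robot as it stands.
- The arm moves only by the tool step_arm, never from a script. Its argument "moves" is a list of rows, each an object with "offset": the shift along the tool's x, y, z in m, a list of three; "rotation": the turn, a rotation vector about the tool's x, y, z in degrees, a list of three; "jaw": the finger opening in m, from 0 to 0.094. A call has 1 to 20 rows; each row is the pose to reach, as a shift and turn from the pose commanded when the call began, along the tool's axes at that moment; what a row does not reach only later rows make up. A row lasts 1/8 s, in which the tool goes at most 62.5 mm and 10.7 degrees, less where a joint would pass 70% of its speed; a pose out of reach is approached as far as the arm can. A call with a gripper value outside its range is refused whole. The fingers move at their own pace and stop on an object; the grip force is fixed at half the most. Time passes only in rows, so rows that repeat a pose let the fingers close. It gives the time, the measured TCP pose, the force, the opening and the grip force at its end, in the units of the state.
- r.observe(): the state, without advancing time (a new reading comes with each control period).
- r.camera(name): name is "scene" or "top" or "wrist"; returns the picture (420x560x3 uint8, red, green, blue); there is no depth.
- r.calibration(name): a dict with "camera_matrix" (3x3 intrinsics, pixels), "cam_to_world" (4x4, takes a point from camera to world coordinates); the wrist camera has in their place "T_tool_cam" (4x4, takes a point from camera to tool coordinates, whose origin is the TCP and whose axes are the flange's). Camera axes: x right, y down, z forward; pixel columns grow to the right and rows downward; lengths in mm; the calibration is good to about 2 mm. A picture is of the moment at which its call begins: read the wrist's pose just before it. calibration takes no time and is no camera call.
- r.finish_job(): hands the job in; it is judged then, once.
The state is a dict: "clock": time; "joint_pos": joint angles; "qvel": joint speeds; "joint_torque": joint torques, N m; "ee_pos": TCP position; "eef_rot": TCP orientation; "contact_force": force on the tool from outside, world axes, zero at the start; "wrist_torque": the same for the moment, N m; "grip_width": finger opening in mm; "gripper_force": force on a finger pad.
Only numpy, scipy, OpenCV 4.12 (cv2) and the standard library are available. Lean on these libraries where they do the work, as an engineer would, in place of code of your own. Each camera call takes 0.05 s, during which the arm holds its last target. There are 200 camera calls.

## Working session

There is one attempt and no reset: what is moved stays moved. The work goes in short steps, Python scripts to look and compute and a tool call to move; the robot and the scene stay as the last step left them, time stands still between calls to the robot, and variables do not carry over. Pictures are saved under pics/ and viewed, at most 10 in all, crops included, and the job is handed in when it is done.

Besides the shell and the picture viewer there is one more tool, called after "Request:" in YAML: its name, and indented under it one key for each argument. step_arm: Moves the arm, as the interface text tells. Its arguments: {"type":"object","properties":{"moves":{"type":"array"}},"required":["moves"]}

```bash
mkdir -p pics; ls; python3 - <<'E'
from cell import r
import cv2,numpy as np
np.set_printoptions(precision=4,suppress=True)
for n in("scene","top"):
    im=r.camera(n); cv2.imwrite(f"pics/{n}0.png",im[:,:,::-1]); np.save(f"pics/{n}0.npy",im)
    c=r.calibration(n); print(n,c["camera_matrix"],c["cam_to_world"])
print(r.calibration("wrist"))
o=r.observe(); print(o)
E
```

```text
pics
scene [[451.5706   0.     273.2115]
 [  0.     451.5706 213.0402]
 [  0.       0.       1.    ]] [[   0.4846    0.6936   -0.5329 1186.8904]
 [   0.8747   -0.38      0.3008 -368.5397]
 [   0.0062   -0.6119   -0.7909  953.9724]
 [   0.        0.        0.        1.    ]]
top [[416.8638   0.     274.9364]
 [  0.     416.8638 214.4338]
 [  0.       0.       1.    ]] [[   0.0258   -0.9973    0.0689  512.375 ]
 [  -0.9995   -0.0247    0.0182  -17.2461]
 [  -0.0164   -0.0693   -0.9975 1230.3306]
 [   0.        0.        0.        1.    ]]
{'camera_matrix': array([[305.7492,   0.    , 282.8018],
       [  0.    , 305.7492, 205.9488],
       [  0.    ,   0.    ,   1.    ]]), 'T_tool_cam': array([[  -0.0001,   -0.974 ,   -0.2266,   65.9526],
       [   1.    ,   -0.    ,   -0.0002,    0.7658],
       [   0.0001,   -0.2266,    0.974 , -180.069 ],
       [   0.    ,    0.    ,    0.    ,    1.    ]])}
{'clock': 0.1, 'joint_pos': array([68.4402, 24.4457,  4.2327, 92.0478, -1.9546, 63.645 , -3.8472]), 'qvel': array([-0.0445, -0.0521, -0.0142, -0.1129,  0.0124,  0.0704,  0.0438]), 'joint_torque': array([  0.0075, -93.7467,   3.677 , -45.5046,  -0.0485,   0.0168,
         0.0001]), 'ee_pos': array([ 151.6474, -657.3338,  204.8558]), 'eef_rot': array([-179.9337,    0.0044,   12.9881]), 'contact_force': array([-1.4768,  0.8953, -0.7277]), 'wrist_torque': array([0.081 , 0.0037, 0.0158]), 'gripper_force': 0.0, 'grip_width': 94.18139837654161}
```

View pics/top0.png

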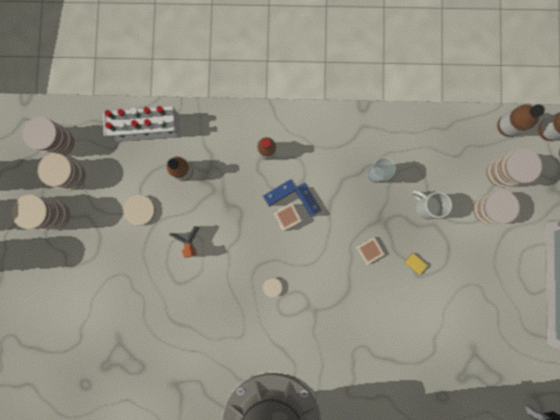

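View pics/scene0.png

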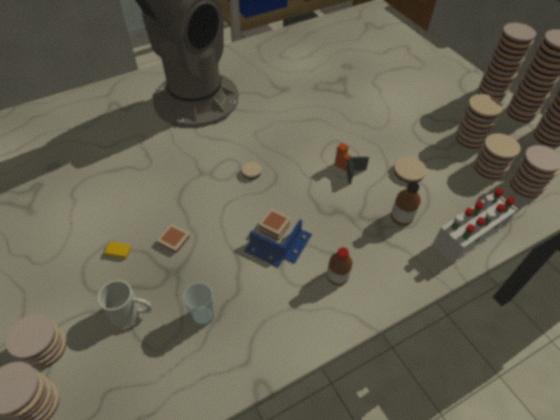

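The top view shows the stop at about (292,198), the pile at (288,216), the loose dish at (371,250) and the square's handle at (188,250). I'll take coarse positions from here, then refine with the wrist camera.

```bash
cat > h.py <<'E'
import numpy as np,cv2
from scipy.spatial.transform import Rotation as R
from cell import r
np.set_printoptions(precision=2,suppress=True)
def cam(n,o=None):
    c=r.calibration(n)
    if n!="wrist": return c["camera_matrix"],c["cam_to_world"]
    T=np.eye(4);T[:3,:3]=R.from_euler("xyz",o["eef_rot"],degrees=True).as_matrix();T[:3,3]=o["ee_pos"]
    return c["camera_matrix"],T@c["T_tool_cam"]
def ray(K,T,px,z):
    px=np.atleast_2d(px).astype(float)
    d=np.c_[px,np.ones(len(px))]@np.linalg.inv(K).T@T[:3,:3].T
    return T[:3,3]+d*((z-T[2,3])/d[:,2])[:,None]
def blobs(m,amin):
    cs,_=cv2.findContours(m.astype(np.uint8),cv2.RETR_EXTERNAL,cv2.CHAIN_APPROX_NONE)
    return [c[:,0] for c in cs if cv2.contourArea(c)>amin]
E
python3 - <<'E'
from h import *
o=r.observe()
im=np.load("pics/top0.npy");hsv=cv2.cvtColor(im,cv2.COLOR_RGB2HSV);K,T=cam("top")
H,S,V=[hsv[...,i].astype(int) for i in range(3)]
M={"blue":((H>100)&(H<130)&(S>100),44),"brown":((H<15)&(S>70)&(S<170)&(V>100),18),"orange":((H<15)&(S>170),75),"yellow":((H>18)&(H<32)&(S>150),15)}
for k,(m,z) in M.items():
    for c in blobs(m,25):
        w=ray(K,T,c,z)[:,:2].astype(np.float32); q=cv2.minAreaRect(w)
        print(k,c.mean(0),"ctr",np.array(q[0]),"size",np.array(q[1]),"ang",q[2])
a=cv2.resize(im[165:275,160:440],None,fx=2.8,fy=2.8,interpolation=cv2.INTER_CUBIC);cv2.imwrite("pics/top0c.png",a[:,:,::-1])
for p in [(371,250),(288,216),(188,250)]: print(p,hsv[p[1],p[0]])
E
```

```text
blue [292.47 195.73] ctr [650.63 -40.19] size [148.38  81.08] ang 76.67216491699219
brown [186.87 250.26] ctr [486.2  260.05] size [41.06 27.59] ang 12.630383491516113
brown [370.1  250.24] ctr [ 499.14 -272.28] size [43.96 44.61] ang 30.997711181640625
brown [287.2  216.22] ctr [591.24 -31.02] size [44.34 44.39] ang 28.047061920166016
brown [263.55 144.28] ctr [802.29  45.53] size [31.15 48.43] ang 53.150665283203125
brown [521.25 115.21] ctr [ 905.07 -709.8 ] size [46.49 56.68] ang 89.2356948852539
orange [265.14 142.59] ctr [794.26  35.63] size [19.98 19.71] ang 1.258617639541626
(371, 250) [  9  93 151]
(288, 216) [ 11 101 149]
(188, 250) [ 10 168 165]
```

View pics/top0c.png

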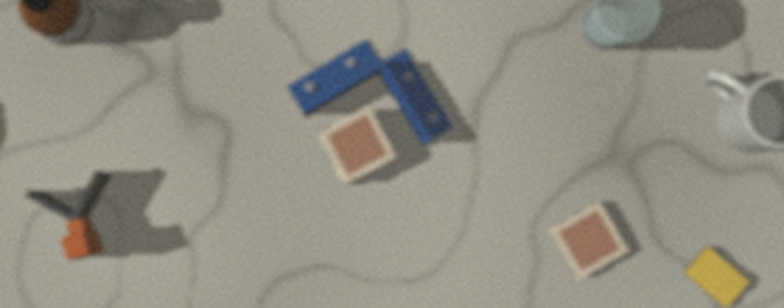

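The crop shows dish_c at about (590,240), the pile at (358,145) and the stop's inner corner near (383,75). The square's handle is at (80,240) with its legs opening upwards. Next I'll hover over dish_c.

Request:
step_arm:
  moves:
    - {"offset":[0.425,-0.297,0.065],"rotation":[0,0,-18],"jaw":0.094}
    - {"offset":[0.425,-0.297,0.065],"rotation":[0,0,-18],"jaw":0.094}
    - {"offset":[0.425,-0.297,0.065],"rotation":[0,0,-18],"jaw":0.094}
    - {"offset":[0.425,-0.297,0.065],"rotation":[0,0,-18],"jaw":0.094}
    - {"offset":[0.425,-0.297,0.065],"rotation":[0,0,-18],"jaw":0.094}
    - {"offset":[0.425,-0.297,0.065],"rotation":[0,0,-18],"jaw":0.094}
    - {"offset":[0.425,-0.297,0.065],"rotation":[0,0,-18],"jaw":0.094}
    - {"offset":[0.425,-0.297,0.065],"rotation":[0,0,-18],"jaw":0.094}
    - {"offset":[0.425,-0.297,0.065],"rotation":[0,0,-18],"jaw":0.094}
    - {"offset":[0.425,-0.297,0.065],"rotation":[0,0,-18],"jaw":0.094}
    - {"offset":[0.425,-0.297,0.065],"rotation":[0,0,-18],"jaw":0.094}

```text
clock: 1.48
ee_pos: [498.3, -273.6, 140.4]
eef_rot: [-180.0, 0.0, 30.9]
contact_force: [0.2, -0.5, -0.1]
grip_width: 94.0
gripper_force: 0.0
```

```bash
cat >> h.py <<'E'
def wrist(name):
    o=r.observe();im=r.camera("wrist");np.save(f"pics/{name}.npy",im);cv2.imwrite(f"pics/{name}.png",im[:,:,::-1])
    print("t",o["clock"],"ee",o["ee_pos"],o["eef_rot"],"F",o["contact_force"],"w",o["grip_width"],o["gripper_force"])
    hsv=cv2.cvtColor(im,cv2.COLOR_RGB2HSV).astype(int)
    return o,im,hsv[...,0],hsv[...,1],hsv[...,2],*cam("wrist",o)
def rects(m,K,T,z,amin=300):
    for c in blobs(m,amin):
        w=ray(K,T,c,z)[:,:2].astype(np.float32);q=cv2.minAreaRect(w)
        print("px",c.mean(0),"ctr",np.array(q[0]),"size",np.array(q[1]),"ang %.2f"%q[2])
def local(p,yaw,q):  # world xy -> offset along tool x,y for tool-down yaw
    a=np.radians(yaw);d=np.array(p)-np.array(q)[:2];return d@np.array([[np.cos(a),np.sin(a)],[np.sin(a),-np.cos(a)]]).T
E
python3 - <<'E'
from h import *
o,im,H,S,V,K,T=wrist("w1")
rects((H<15)&(S>70)&(V>90),K,T,18)
E
```

```text
t 1.475 ee [ 498.35 -273.64  140.38] [-179.99    0.03   30.94] F [ 0.21 -0.48 -0.1 ] w 94.02164936745461 0.0
px [282.09 199.14] ctr [ 500.26 -272.79] size [45.42 46.57] ang 30.93
```

View pics/w1.png

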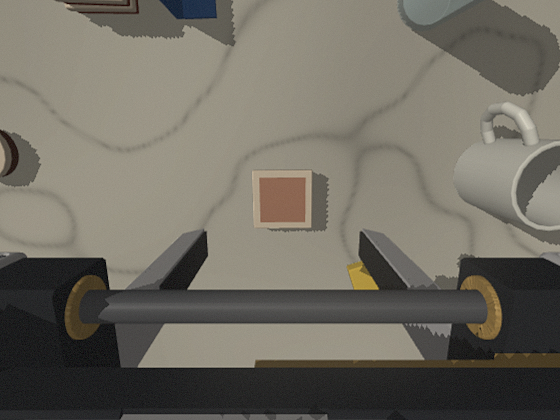

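The wrist view shows dish_c at (282,199), square to the fingers and centred between them. I'll descend, grip and lift.

Request:
step_arm:
  moves:
    - {"offset":[0.002,0,0.06],"rotation":[0,0,0],"jaw":0.094}
    - {"offset":[0.002,0,0.1],"rotation":[0,0,0],"jaw":0.094}
    - {"offset":[0.002,0,0.131],"rotation":[0,0,0],"jaw":0.094}
    - {"offset":[0.002,0,0.131],"rotation":[0,0,0],"jaw":0.07}
    - {"offset":[0.002,0,0.131],"rotation":[0,0,0],"jaw":0.04}
    - {"offset":[0.002,0,0.131],"rotation":[0,0,0],"jaw":0.04}
    - {"offset":[0.002,0,0.131],"rotation":[0,0,0],"jaw":0.04}
    - {"offset":[0.002,0,0.131],"rotation":[0,0,0],"jaw":0.04}
    - {"offset":[0.002,0,0.131],"rotation":[0,0,0],"jaw":0.04}

```text
clock: 2.65
ee_pos: [501.4, -272.1, 10.7]
eef_rot: [179.9, -0.0, 31.0]
contact_force: [-2.5, 0.5, 9.3]
grip_width: 59.5
gripper_force: 30.0
```

Request:
step_arm:
  moves:
    - {"offset":[0,0,-0.03],"rotation":[0,0,0],"jaw":0.04}
    - {"offset":[0,0,-0.09],"rotation":[0,0,0],"jaw":0.04}
    - {"offset":[0.04,-0.04,-0.13],"rotation":[0,0,0],"jaw":0.04}
    - {"offset":[0.08,-0.08,-0.15],"rotation":[0,0,0],"jaw":0.04}
    - {"offset":[0.12,-0.12,-0.15],"rotation":[0,0,0],"jaw":0.04}
    - {"offset":[0.155,-0.145,-0.15],"rotation":[0,0,0],"jaw":0.04}
    - {"offset":[0.172,-0.162,-0.15],"rotation":[0,0,0],"jaw":0.04}
    - {"offset":[0.172,-0.162,-0.15],"rotation":[0,0,0],"jaw":0.04}
    - {"offset":[0.172,-0.162,-0.15],"rotation":[0,0,0],"jaw":0.04}

```text
clock: 3.78
ee_pos: [564.6, -45.2, 159.7]
eef_rot: [180.0, 0.0, 31.0]
contact_force: [0.1, 0.7, -0.8]
grip_width: 59.8
gripper_force: 30.0
```

```bash
python3 - <<'E'
from h import *
o,im,H,S,V,K,T=wrist("w2")
print("pile");rects((H<15)&(S>70)&(V>90),K,T,36)
print("stop");rects((H>100)&(H<130)&(S>100),K,T,44)
E
```

```text
t 3.775 ee [564.64 -45.18 159.73] [179.97   0.01  30.96] F [ 0.12  0.68 -0.77] w 59.76274586977455 29.998314678668976
pile
px [282.59 249.13] ctr [518.9  -73.59] size [80.92 81.59] ang 31.10
px [283.57 171.14] ctr [591.24 -31.27] size [46.14 46.37] ang 29.07
px [  7.89 119.37] ctr [500.84 220.53] size [36.87 17.08] ang 19.85
stop
px [331.06 131.54] ctr [650.5  -44.24] size [157.    83.34] ang 77.73
```

View pics/w2.png

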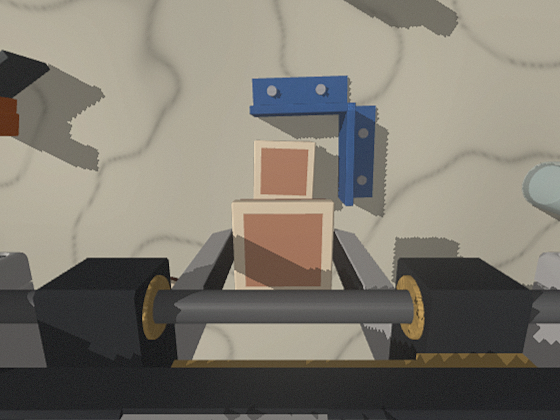

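The wrist view shows the held dish at (283,250), the pile top at (284,171), and the stop's far wall near row 110 and right wall near column 345. I'll fit the inner wall lines at z=0 and work out the held-dish offset.

```bash
cat > stop.py <<'E'
from h import *
im=np.load("pics/w2.npy");hsv=cv2.cvtColor(im,cv2.COLOR_RGB2HSV).astype(int);H,S,V=[hsv[...,i] for i in range(3)]
o={"ee_pos":np.array([564.64,-45.18,159.73]),"eef_rot":np.array([179.97,.01,30.96])};K,T=cam("wrist",o)
m=(H>100)&(H<130)&(S>90)
A=np.array([(u,np.where(m[:130,u])[0].max()+.5) for u in range(258,332)])
B=np.array([(np.where(m[v,300:])[0].min()+299.5,v) for v in range(128,196)])
L=[]
for P in(A,B):
    w=ray(K,T,P,0)[:,:2].astype(np.float32);l=cv2.fitLine(w,cv2.DIST_HUBER,0,.01,.01).ravel();L.append(l)
    print("line dir ang %.2f"%np.degrees(np.arctan2(l[1],l[0])),"at",l[2:],"resid",np.abs((w-l[2:])@[-l[1],l[0]]).mean())
t=np.linalg.solve(np.c_[L[0][:2],-L[1][:2]],L[1][2:]-L[0][2:]);print("corner",L[0][2:]+t[0]*L[0][:2])
for P in (A,B): print(P[0],P[-1],P[len(P)//2])
E
python3 - <<'E'
import stop
from h import *
im=np.load("pics/w2.npy");hsv=cv2.cvtColor(im,cv2.COLOR_RGB2HSV).astype(int);H,S,V=[hsv[...,i] for i in range(3)]
K,T=stop.K,stop.T
m=(H<15)&(S>70)&(V>60)
m[:205]=0
rects(m,K,T,167)
c=max(blobs(m,300),key=len); c=c[c[:,1]<225]
print("top edge row",c[:,1].min(),"cols",c[:,0].min(),c[:,0].max())
e=ray(K,T,[[c[:,0].min(),c[:,1].min()-.5],[c[:,0].max(),c[:,1].min()-.5]],167);print("far window edge local",[local(x[:2],30.96,stop.o["ee_pos"]) for x in e])
print("pile offset local",local([591.24,-31.27],30.96,stop.o["ee_pos"]))
E
```

```text
line dir ang -59.15 at [645.24 -10.68] resid 0.7199928
line dir ang 33.32 at [633.54 -76.41] resid 0.079239
corner [670.13 -52.35]
[258.  113.5] [331.  113.5] [295.  114.5]
[339.5 128. ] [338.5 195. ] [338.5 162. ]
px [282.59 249.13] ctr [563.1  -47.05] size [46.03 46.41] ang 31.11
top edge row 214 cols 243 322
far window edge local [array([ 20.97, -22.34]), array([20.96, 23.76])]
pile offset local [29.97  1.76]
```

Request:
step_arm:
  moves:
    - {"offset":[0.0315,0.001,0.04],"rotation":[0,0,2],"jaw":0.04}
    - {"offset":[0.0315,0.001,0.08],"rotation":[0,0,2],"jaw":0.04}
    - {"offset":[0.0315,0.001,0.1],"rotation":[0,0,2],"jaw":0.04}
    - {"offset":[0.0315,0.001,0.108],"rotation":[0,0,2],"jaw":0.04}
    - {"offset":[0.0315,0.001,0.112],"rotation":[0,0,2],"jaw":0.04}
    - {"offset":[0.0315,0.001,0.112],"rotation":[0,0,2],"jaw":0.04}

```text
clock: 4.58
ee_pos: [592.9, -29.1, 48.4]
eef_rot: [180.0, -0.1, 29.0]
contact_force: [0.2, 0.5, -0.6]
grip_width: 59.3
gripper_force: 30.0
```

Now I'll lower 1.5 mm, open, wait, and lift back to the viewing pose.

Request:
step_arm:
  moves:
    - {"offset":[0,0,0.0015],"rotation":[0,0,0],"jaw":0.04}
    - {"offset":[0,0,0.0015],"rotation":[0,0,0],"jaw":0.072}
    - {"offset":[0,0,0.0015],"rotation":[0,0,0],"jaw":0.072}
    - {"offset":[0,0,0.0015],"rotation":[0,0,0],"jaw":0.078}
    - {"offset":[0,0,0.0015],"rotation":[0,0,0],"jaw":0.078}
    - {"offset":[0,0,-0.03],"rotation":[0,0,0],"jaw":0.078}
    - {"offset":[0,0,-0.08],"rotation":[0,0,0],"jaw":0.094}
    - {"offset":[-0.025,0,-0.13],"rotation":[0,0,0],"jaw":0.094}
    - {"offset":[-0.025,0,-0.14],"rotation":[0,0,0],"jaw":0.094}
    - {"offset":[-0.025,0,-0.14],"rotation":[0,0,0],"jaw":0.094}

```text
clock: 5.82
ee_pos: [570.9, -41.0, 187.9]
eef_rot: [180.0, -0.1, 29.0]
contact_force: [-0.1, 0.4, -1.5]
grip_width: 94.2
gripper_force: 0.0
```

```bash
python3 - <<'E'
from h import *
o,im,H,S,V,K,T=wrist("w3")
print("pile");rects((H<15)&(S>70)&(V>90),K,T,54)
m=(H>100)&(H<130)&(S>90);b=max(blobs(m,300),key=len);print(b.min(0),b.max(0))
b0=b.min(0)-25;b1=b.max(0)+60
cv2.imwrite("pics/w3c.png",cv2.resize(im[max(b0[1],0):b1[1],max(b0[0]-40,0):b1[0]],None,fx=3,fy=3)[:600,:800,::-1])
print(b0,b1)
E
```

```text
t 5.825 ee [570.87 -41.02 187.87] [179.96  -0.06  28.98] F [-0.15  0.38 -1.53] w 94.16354424335923 0.0
pile
px [282.53 176.5 ] ctr [591.65 -30.55] size [45.87 46.11] ang 29.66
[251  86] [365 204]
[226  61] [425 264]
```

View pics/w3c.png

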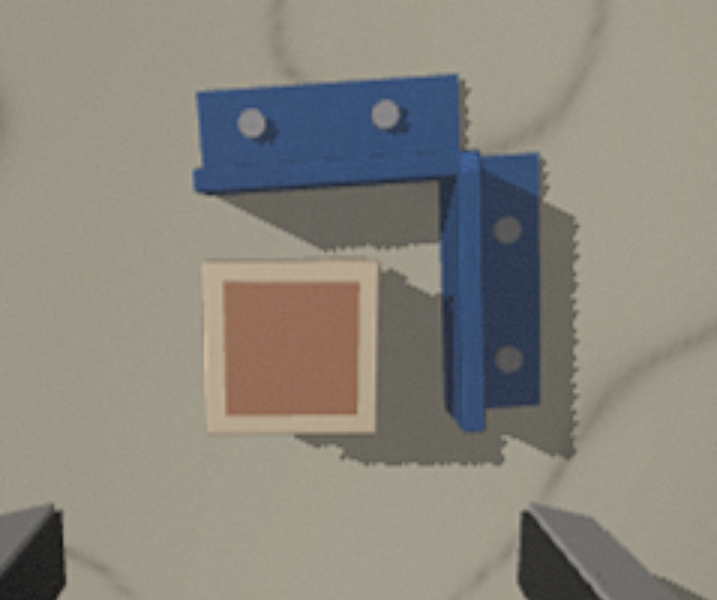

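The crop shows dish_c squarely on the pile at (290,345) and both wall base edges clear: far row 178–190, right column 440–447. I'll refit the stop, then move over the square.

```bash
sed -i 's/w2.npy/w3.npy/; s/^o=.*;K,T/o={"ee_pos":np.array([570.87,-41.02,187.87]),"eef_rot":np.array([179.96,-.06,28.98])};K,T/; s/range(258,332)/range(258,328)/; s/m\[:130,u\]/m[:,u]/; s/range(128,196)/range(132,192)/' stop.py; python3 - <<'E'
import stop
from h import *
# coarse square: orange mask in top picture
im=np.load("pics/top0.npy");hsv=cv2.cvtColor(im,cv2.COLOR_RGB2HSV).astype(int);H,S,V=[hsv[...,i] for i in range(3)]
m=(H<15)&(S>120);m[:,:170]=0;m[:,210:]=0
rects(m,*cam("top"),75,20)
c=np.array([670.13,-52.35])
o=r.observe();print(local([480,258],28.98,o["ee_pos"]))
E
```

```text
line dir ang -57.58 at [646.4  -12.83] resid 0.28521454
line dir ang 35.32 at [629.05 -80.64] resid 0.97045606
corner [670.72 -51.11]
[258.  124.5] [327.  120.5] [293.  122.5]
[334.5 132. ] [336.5 191. ] [333.5 162. ]
px [188.13 250.05] ctr [488.85 243.3 ] size [35.56 30.9 ] ang 16.34
px [176.52 172.29] ctr [704.18 284.58] size [40.49 18.71] ang 72.92
[  65.73 -305.26]
```

Request:
step_arm:
  moves:
    - {"offset":[0.01,-0.06,0],"rotation":[0,0,5],"jaw":0.094}
    - {"offset":[0.018,-0.12,0],"rotation":[0,0,10],"jaw":0.094}
    - {"offset":[0.027,-0.18,0],"rotation":[0,0,17],"jaw":0.094}
    - {"offset":[0.036,-0.24,0],"rotation":[0,0,17],"jaw":0.094}
    - {"offset":[0.046,-0.302,0],"rotation":[0,0,17],"jaw":0.094}
    - {"offset":[0.046,-0.302,0],"rotation":[0,0,17],"jaw":0.094}
    - {"offset":[0.046,-0.302,0],"rotation":[0,0,17],"jaw":0.094}
    - {"offset":[0.046,-0.302,0],"rotation":[0,0,17],"jaw":0.094}

```text
clock: 6.88
ee_pos: [464.7, 244.1, 186.7]
eef_rot: [180.0, 0.1, 11.9]
contact_force: [0.1, -0.4, 1.0]
grip_width: 93.8
gripper_force: 0.0
```

```bash
python3 - <<'E'
from h import *
o,im,H,S,V,K,T=wrist("w4")
rects((H<15)&(S>150)&(V>80),K,T,75)
E
```

```text
t 6.875 ee [464.69 244.12 186.72] [179.97   0.07  11.89] F [ 0.1  -0.39  0.97] w 93.79292336520207 0.0
px [282.67 178.62] ctr [490.1  249.18] size [40.19 22.72] ang 17.67
```

View pics/w4.png

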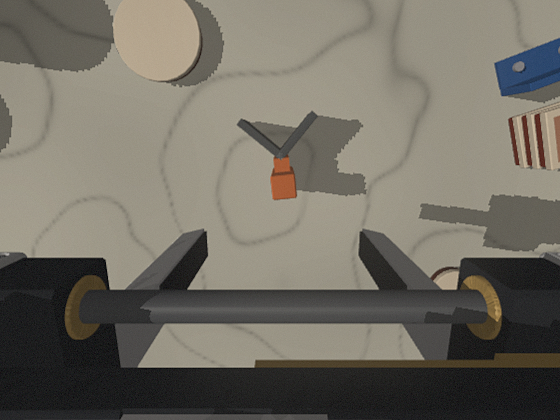

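The wrist view shows the handle top around (284,180), a neck towards the legs at (281,163), and leg tips near (241,122) and (314,114). I'll measure the leg tips at z=50 and the handle top at z=75.

```bash
python3 - <<'E'
from h import *
im=np.load("pics/w4.npy");o={"ee_pos":np.array([464.69,244.12,186.72]),"eef_rot":np.array([179.97,.07,11.89])};K,T=cam("wrist",o)
hsv=cv2.cvtColor(im,cv2.COLOR_RGB2HSV).astype(int);H,S,V=[hsv[...,i] for i in range(3)]
tips=ray(K,T,[[241,122],[314.5,114]],50)[:,:2]
print("tips",tips,"dist (76.4)",np.linalg.norm(tips[0]-tips[1]))
n=tips[0]-tips[1];ya=np.degrees(np.arctan2(n[1],n[0]))-90;print("yaw",ya)
x=np.array([np.cos(np.radians(ya)),np.sin(np.radians(ya))]);print("origin from tips",tips.mean(0)-66.5*x)
m=(H<15)&(S>150)&(V>80)
for v in range(154,204,2):
    u=np.where(m[v])[0]; u=u[(u>250)&(u<320)]
    if len(u): print(v,u.min(),u.max(),V[v,u].mean().round())
print("handle guess",ray(K,T,[283.5,182],75)[0])
cv2.imwrite("pics/w4c.png",cv2.resize(im[100:210,225:330],None,fx=5,fy=5,interpolation=cv2.INTER_CUBIC)[:,:,::-1])
E
```

```text
tips [[532.83 300.37]
 [555.44 230.23]] dist (76.4) 73.68929405580297
yaw 17.864844032494588
origin from tips [480.84 244.9 ]
158 274 288 147.0
160 274 288 166.0
162 274 288 167.0
164 275 288 166.0
166 275 289 164.0
168 274 290 161.0
170 273 292 158.0
172 273 293 117.0
174 272 293 123.0
176 271 294 158.0
178 271 294 164.0
180 271 294 165.0
182 271 294 165.0
184 272 294 166.0
186 272 295 162.0
188 272 295 163.0
190 272 295 164.0
192 272 295 165.0
194 273 295 164.0
196 273 295 165.0
198 273 284 152.0
handle guess [486.12 247.16  75.  ]
```

View pics/w4c.png

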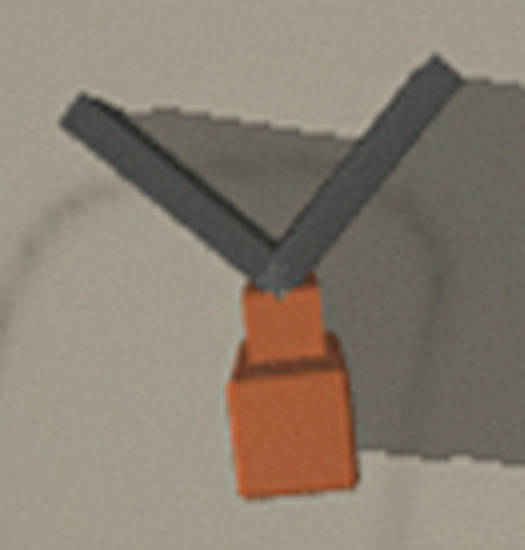

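The crop shows the handle top's centre at (293,432), which is full-image (283.7,186.4), turned about 6° from the tool, so the yaw is about 18°. Both estimates put the origin near (481.5,245.7).

Request:
step_arm:
  moves:
    - {"offset":[0.017,0.002,0.05],"rotation":[0,0,-6],"jaw":0.08}
    - {"offset":[0.017,0.002,0.1],"rotation":[0,0,-6],"jaw":0.08}
    - {"offset":[0.017,0.002,0.14],"rotation":[0,0,-6],"jaw":0.08}
    - {"offset":[0.017,0.002,0.168],"rotation":[0,0,-6],"jaw":0.08}
    - {"offset":[0.017,0.002,0.174],"rotation":[0,0,-6],"jaw":0.08}
    - {"offset":[0.017,0.002,0.174],"rotation":[0,0,-6],"jaw":0.04}
    - {"offset":[0.017,0.002,0.174],"rotation":[0,0,-6],"jaw":0.01}
    - {"offset":[0.017,0.002,0.174],"rotation":[0,0,-6],"jaw":0.01}
    - {"offset":[0.017,0.002,0.174],"rotation":[0,0,-6],"jaw":0.01}
    - {"offset":[0.017,0.002,0.174],"rotation":[0,0,-6],"jaw":0.01}
    - {"offset":[0.017,0.002,0.174],"rotation":[0,0,-6],"jaw":0.01}
    - {"offset":[0.017,0.002,0.174],"rotation":[0,0,-6],"jaw":0.01}

```text
clock: 8.43
ee_pos: [481.4, 247.0, 13.6]
eef_rot: [-180.0, -0.0, 18.0]
contact_force: [-0.8, 0.0, 3.1]
grip_width: 24.0
gripper_force: 30.0
```

Handle gripped (24 mm opening). I'll lift and carry the square to behind the pile's free corner, turned in line with the stop.

Request:
step_arm:
  moves:
    - {"offset":[0,0,-0.03],"rotation":[0,0,0],"jaw":0.01}
    - {"offset":[0,0,-0.06],"rotation":[0,0,0],"jaw":0.01}
    - {"offset":[-0.012,0.04,-0.06],"rotation":[0,0,6],"jaw":0.01}
    - {"offset":[-0.027,0.09,-0.06],"rotation":[0,0,14],"jaw":0.01}
    - {"offset":[-0.042,0.14,-0.06],"rotation":[0,0,22],"jaw":0.01}
    - {"offset":[-0.057,0.19,-0.06],"rotation":[0,0,30],"jaw":0.01}
    - {"offset":[-0.069,0.23,-0.06],"rotation":[0,0,30],"jaw":0.01}
    - {"offset":[-0.0725,0.2445,-0.06],"rotation":[0,0,30],"jaw":0.01}
    - {"offset":[-0.0725,0.2445,-0.06],"rotation":[0,0,30],"jaw":0.01}
    - {"offset":[-0.0725,0.2445,-0.06],"rotation":[0,0,30],"jaw":0.01}

```text
clock: 9.68
ee_pos: [488.0, -6.6, 73.4]
eef_rot: [-180.0, 0.0, -11.9]
contact_force: [0.7, 0.9, -2.6]
grip_width: 24.1
gripper_force: 30.0
```

```bash
python3 - <<'E'
from h import *
o,im,H,S,V,K,T=wrist("w5")
rects((H<15)&(S>70)&(V>90),K,T,54)
E
```

```text
t 9.675 ee [487.95  -6.61  73.41] [-179.97    0.02  -11.92] F [ 0.69  0.91 -2.62] w 24.077066037861343 29.999080002307892
px [282.72 255.56] ctr [475.05  -4.06] size [39.3  56.11] ang 78.10
px [285.8   64.28] ctr [591.99 -30.56] size [46.29 46.31] ang 29.13
```

View pics/w5.png

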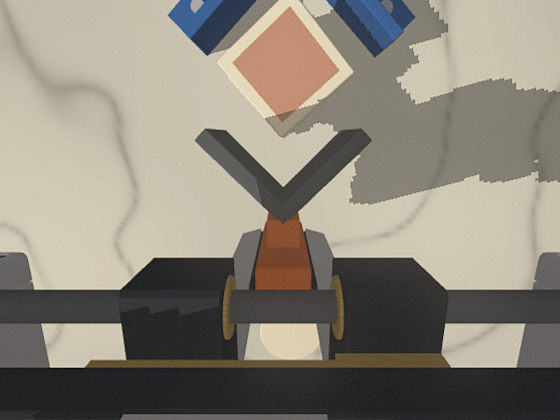

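The view shows the square level and symmetric, with tips at (205,130) and (362,130) and the vertex at (283,187). The pile is ahead at (286,65), and the round dish is behind near (290,340). I'll check the inner corner and the round-dish clearance.

```bash
python3 - <<'E'
from h import *
o={"ee_pos":np.array([487.95,-6.61,73.41]),"eef_rot":np.array([-179.97,.02,-11.92])};K,T=cam("wrist",o)
L=lambda p,z:[local(q[:2],-11.92,o["ee_pos"]) for q in ray(K,T,p,z)]
print("inner corner, tips local",L([[283,187],[224,130],[343,130]],109.8))
print("round dish top edge/low",L([[290,318],[290,360]],18))
print("pile free corner",L([[281,137]],54))
Kt,Tt=cam("top");print("round dish by top",ray(Kt,Tt,[273,287],18))
im=np.load("pics/w5.npy");hsv=cv2.cvtColor(im,cv2.COLOR_RGB2HSV).astype(int);H,S,V=[hsv[...,i] for i in range(3)]
m=(H>100)&(H<130)&(S>90);b=max(blobs(m,300),key=len)
for p in [(207,55),(375,56)]: print("wall end",p,ray(K,T,p,44)[0])
home=np.array([670.5,-51.7]);x=np.array([np.cos(np.radians(-12)),np.sin(np.radians(-12))])
print("wall ends expected z44",home+90*np.array([np.cos(np.radians(123)),np.sin(np.radians(123))]),home+90*np.array([np.cos(np.radians(213)),np.sin(np.radians(213))]))
E
```

```text
inner corner, tips local [array([42.05,  0.55]), array([ 68.36, -26.36]), array([68.36, 27.9 ])]
round dish top edge/low [array([-88.09,   6.58]), array([-130.35,    6.8 ])]
pile free corner [array([64.84, -0.75])]
round dish by top [[386.42   5.02  18.  ]]
wall end (207, 55) [610.5  16.   44. ]
wall end (375, 56) [588.01 -87.6   44.  ]
wall ends expected z44 [621.48  23.78] [ 595.02 -100.72]
```

The inner corner sits 34 mm ahead of the TCP, as expected, and about 30 mm behind the pile's corner. I'll lower to bench level (3 mm clearance) and close in.

Request:
step_arm:
  moves:
    - {"offset":[0,0,0.03],"rotation":[0,0,0],"jaw":0.01}
    - {"offset":[0,0,0.05],"rotation":[0,0,0],"jaw":0.01}
    - {"offset":[0,0,0.057],"rotation":[0,0,0],"jaw":0.01}
    - {"offset":[0.01,0,0.057],"rotation":[0,0,0],"jaw":0.01}
    - {"offset":[0.018,0,0.057],"rotation":[0,0,0],"jaw":0.01}
    - {"offset":[0.025,0,0.057],"rotation":[0,0,0],"jaw":0.01}
    - {"offset":[0.03,0.0005,0.057],"rotation":[0,0,0],"jaw":0.01}
    - {"offset":[0.034,0.001,0.057],"rotation":[0,0,0],"jaw":0.01}
    - {"offset":[0.038,0.0015,0.057],"rotation":[0,0,0],"jaw":0.01}
    - {"offset":[0.038,0.0015,0.057],"rotation":[0,0,0],"jaw":0.01}

```text
clock: 10.98
ee_pos: [525.2, -17.4, 16.5]
eef_rot: [-180.0, -0.0, -12.0]
contact_force: [-0.3, -0.0, -2.9]
grip_width: 23.9
gripper_force: 30.0
```

Request:
step_arm:
  moves:
    - {"offset":[0.003,0.0005,0],"rotation":[0,0,0],"jaw":0.01}
    - {"offset":[0.006,0.001,0],"rotation":[0,0,0],"jaw":0.01}
    - {"offset":[0.009,0.0015,0],"rotation":[0,0,0],"jaw":0.01}
    - {"offset":[0.012,0.002,0],"rotation":[0,0,0],"jaw":0.01}
    - {"offset":[0.015,0.0025,0],"rotation":[0,0,0],"jaw":0.01}
    - {"offset":[0.018,0.003,0],"rotation":[0,0,0],"jaw":0.01}
    - {"offset":[0.021,0.0035,0],"rotation":[0,0,0],"jaw":0.01}
    - {"offset":[0.021,0.0035,0],"rotation":[0,0,0],"jaw":0.01}

```text
clock: 11.98
ee_pos: [545.0, -25.2, 16.5]
eef_rot: [-180.0, -0.0, -12.0]
contact_force: [0.3, -0.1, -2.9]
grip_width: 24.0
gripper_force: 30.0
```

```bash
cat > chk.py <<'E'
from h import *
import sys
o,im,H,S,V,K,T=wrist(sys.argv[1])
m=(H<15)&(S>70)&(V>90);m[190:]=0
rects(m,K,T,54)
im=r.camera("top");cv2.imwrite(f"pics/t{sys.argv[1]}.png",im[:,:,::-1])
E
python3 chk.py w6
```

```text
t 11.975 ee [544.96 -25.21  16.52] [-179.99   -0.02  -12.02] F [ 0.27 -0.06 -2.88] w 23.9658658881358 29.998929798603058
px [281.65 103.87] ctr [621.5  -41.76] size [46.32 46.33] ang 31.94
```

Request:
step_arm:
  moves:
    - {"offset":[0.002,0,0],"rotation":[0,0,0],"jaw":0.01}
    - {"offset":[0.004,0,0],"rotation":[0,0,0],"jaw":0.01}
    - {"offset":[0.005,0,0],"rotation":[0,0,0],"jaw":0.01}
    - {"offset":[0.006,0,0],"rotation":[0,0,0],"jaw":0.01}
    - {"offset":[0.007,0,0],"rotation":[0,0,0],"jaw":0.01}

```text
clock: 12.7
ee_pos: [551.3, -26.5, 16.5]
eef_rot: [180.0, 0.0, -12.0]
contact_force: [-4.5, 1.1, 2.2]
grip_width: 23.9
gripper_force: 30.0
```

```bash
python3 chk.py w7
```

```text
t 12.7 ee [551.26 -26.5   16.48] [180.     0.03 -12.  ] F [-4.55  1.09  2.16] w 23.924370878700515 29.99989628791809
px [281.7  104.53] ctr [627.37 -42.81] size [46.36 46.33] ang 32.23
```

Request:
step_arm:
  moves:
    - {"offset":[0.001,0,0],"rotation":[0,0,0],"jaw":0.01}
    - {"offset":[0.0015,0,0],"rotation":[0,0,0],"jaw":0.01}
    - {"offset":[0.0015,0,0],"rotation":[0,0,0],"jaw":0.01}

```text
clock: 13.18
ee_pos: [552.3, -26.7, 16.4]
eef_rot: [180.0, 0.1, -12.0]
contact_force: [-7.4, 1.9, 4.2]
grip_width: 23.8
gripper_force: 30.0
```

```bash
python3 chk.py w8
```

```text
t 13.175 ee [552.29 -26.71  16.42] [179.99   0.07 -12.01] F [-7.37  1.88  4.19] w 23.75965704123697 30.000072419643402
px [282.   104.86] ctr [628.06 -42.81] size [46.33 46.07] ang 32.73
```

Request:
step_arm:
  moves:
    - {"offset":[0.001,0,0],"rotation":[0,0,0],"jaw":0.01}
    - {"offset":[0.002,0,0],"rotation":[0,0,0],"jaw":0.01}
    - {"offset":[0.002,0,0],"rotation":[0,0,0],"jaw":0.01}

```text
clock: 13.65
ee_pos: [552.8, -26.8, 16.2]
eef_rot: [180.0, 0.2, -12.0]
contact_force: [-15.8, 3.7, 9.5]
grip_width: 23.9
gripper_force: 30.0
```

```bash
python3 chk.py w9
```

```text
t 13.65 ee [552.78 -26.82  16.22] [179.96   0.22 -11.99] F [-15.75   3.67   9.46] w 23.92919950170547 30.00171035528183
px [281.25 105.6 ] ctr [628.37 -42.79] size [46.36 46.3 ] ang 32.89
```

View pics/w9.png

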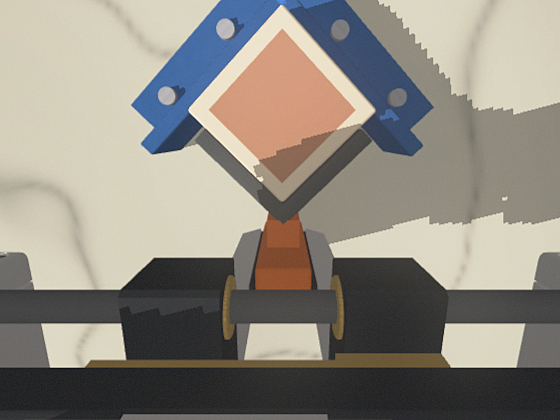

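The last picture shows dish_c tight in both walls and both legs along the pile; the handle hasn't shifted in the grip. I'll press slightly more and hold to check it stays steady.

Request:
step_arm:
  moves:
    - {"offset":[0.001,0,0],"rotation":[0,0,0],"jaw":0.01}
    - {"offset":[0.001,0,0],"rotation":[0,0,0],"jaw":0.01}
    - {"offset":[0.001,0,0],"rotation":[0,0,0],"jaw":0.01}
    - {"offset":[0.001,0,0],"rotation":[0,0,0],"jaw":0.01}
    - {"offset":[0.001,0,0],"rotation":[0,0,0],"jaw":0.01}
    - {"offset":[0.001,0,0],"rotation":[0,0,0],"jaw":0.01}

```text
clock: 14.5
ee_pos: [552.8, -26.8, 16.1]
eef_rot: [179.9, 0.3, -12.0]
contact_force: [-21.7, 5.3, 13.6]
grip_width: 24.0
gripper_force: 30.0
```

```bash
python3 chk.py w10
```

```text
t 14.5 ee [552.82 -26.79  16.08] [179.95   0.31 -11.98] F [-21.7    5.34  13.6 ] w 24.03487229242958 30.003199875354767
px [281.98 106.04] ctr [628.4  -42.79] size [46.33 46.25] ang 32.89
```

The pile no longer moves and the press is steady at about 22 N, so I'll hand in.

```bash
python3 -c "
from cell import r
print(r.finish_job())"
```

```text
the job is handed in; nothing more can be done
None
```

I stacked the loose dish on the pile and used the aligning square to push the pile home in the corner stop; I handed the job in at about 14.5 s, still gripping the square and pressing with a steady 22 N or so (I only checked the top dish's position directly, and no verdict came back).

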